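Back the extruder's feed off by a notch

ROBOT

A 7-joint arm with a two-finger parallel gripper is mounted at the origin on a cart in front of the work surface, level with it; the furniture and walls round the work are solid. World frame = base frame: x ahead of the robot, y to its left, z up, the work surface at z = 0. Lengths are in m, angles in rad, forces in N, time in s.
With the tool pointing down it reaches from about 0.35 to 0.9 m from the base axis. Payload 7.2 kg.
Tool frame: the origin (TCP) lies at the very end of the fingers, on their centre line; the grasp point (between the pads) lies 19 mm behind it; z points along the fingers, y is the direction in which the jaws open and shut (so a half turn about z gives the same grasp; the last joint's range is limited). The gripper opens to 88 mm and grips with 3 to 60 N. Pads are 20 mm wide; open, the fingers measure 115 mm over their backs; the gripper's body (75 mm by 178 mm) begins 61 mm behind the grasp point.
Start: joints at [-1.215, 0.411, -0.013, 1.596, 0.006, 1.134, -0.082], TCP at [0.257, 0.57, 0.187] pointing down, gripper open.
Joint ranges: [-2.95, 2.95], [-0.29, 1.99], [-1.47, 1.44], [0.14, 2.54], [-1.03, 4.17], [0.13, 1.85], [-2.86, 2.86]. Speed limits (rad/s): [2.39, 2.39, 3.01, 3.01, 3.14, 3.14, 3.14].

INTERFACE

Orientations are given as a unit quaternion [x, y, z, w].
In Python, from station import env gives the robot as it stands.
- The arm moves only by the tool arm_command, never from a script. Its argument "rows" is a list of rows, each a list of 2 entries, a list of its own where there are three numbers: the shift along the tool's x, y, z in units of 30 mm (1.0 is 30 mm), then the turn, a rotation vector about the tool's x, y, z in units of 5 degrees (1.0 is 5 degrees). A call has 1 to 8 rows; each row is the pose to reach, as a shift and turn from the pose commanded when the call began, along the tool's axes at that moment; what a row does not reach only later rows make up. A row lasts 1/12 s, in which the tool goes at most 41.7 mm and 7.16 degrees, less where a joint would pass 70% of its speed; a pose out of reach is approached as far as the arm can. A call with a gripper value outside its range is refused whole. "jaw" is the opening, from 0 (shut) to 1 (fully open), set as the call begins (left out, the last holds). The fingers move at their own pace and stop on an object; the grip force is fixed at half the most. Time passes only in rows, so rows that repeat a pose let the fingers close. It gives the time, the measured TCP pose, the force and the opening at its end, in the units of the state.
- env.get_obs(): the state, without advancing time (a new reading comes with each control period).
- env.read_camera(name): name is "scene" or "top"; returns a dict with "color" (420x560x3 uint8, red, green, blue), "mtx" (3x3 intrinsics, pixels), "R" (3x3) and "t" (3): a world point X has camera coordinates R X + t. Camera axes: x right, y down, z forward; pixel columns grow to the right and rows downward; lengths in m; the calibration is good to about 2 mm. A picture is of the moment at which its call begins. There is no depth.
- env.sign_off(): hands the job in, once; it reports no verdict.
The state is a dict: "clock": time; "joints": joint angles; "joint_vel": joint speeds; "tau": joint torques, N m; "eef_pos": TCP position; "eef_rot": TCP orientation; "contact_force": force on the tool from outside, world axes, zero at the start; "wrist_torque": the same for the moment, N m; "width": opening from 0.0 (shut) to 1.0 (fully open).
Only numpy, scipy, OpenCV 4.12 (cv2) and the standard library are available. Lean on these libraries where they do the work, as an engineer would, in place of code of your own. Each camera call takes 0.05 s, during which the arm holds its last target.

TASK

Ease the feed of the bench extruder by one notch: with a fingertip, press the thumb pad at the pawl's left end so that the pawl lifts clear of the ratchet wheel, then push a spoke so that the wheel's top goes to the left by one tooth and no further, and press the pawl's head back down until it is fully home in the teeth. Only touch and push: leave the tiles, tape and tools round the machine where they are.

Things in the scene. Friction and masses are not known exactly. Their poses are not given: they have to be found in the camera images.
- feed_stand: Fixed stand of a small bench extruder: grey base plate 110x270x12 mm, ratchet wheel in front (towards the robot), lying metal barrel behind. Origin: on the bench, under the wheel's centre; x points to the back along the axle (108 mm above the bench), y to the left as seen from the robot, z up (at yaw 0 as the world's); up to 0.22 rad askew
- wheel (a joint): Ratchet wheel. Value in rad: 0 as it starts (within 0.03, a little play), growing as it turns BACK (its top goes left, +y); a notch is 0.628. It stays where it is left (under 1 N at a knob moves it). With the pawl down it cannot turn back. The pawl goes home best with the wheel between 0.45 and 0.68; short of that it rides on the tooth's slope, beyond it lands on the next crest
- wheel_centre (a point): Centre of the ratchet wheel on its axle: 148 mm across its 10 saw teeth, 16 mm thick. On it, 42 mm towards the robot, sits a capstan of five radial spokes, 9 mm thick, each with a 20 mm black ball knob at its end, knob centres 92 mm from the axle
- spoke_knob (a point): Centre of the ball knob (20 mm) that starts nearest the top of the wheel, 18 degrees to the right of it; turning back by one notch takes it 18 degrees to the left of the top. The next spoke to its right starts level, pointing right
- pawl (a joint): Pawl: a dark steel rocker 14 mm thick, left of the wheel's top, in the plane of the wheel. Value in rad: 0 fully down in the teeth, growing as its nose lifts; the nose is clear of the teeth above 0.2, the stop is at 0.36. Its pivot is stiff: it stays where it is left (about 2 N at the tail or head moves it)
- pawl_tail (a point): Centre of the top of the thumb pad (28x26 mm) at the pawl's left end, 50 mm left of the pivot: pressing it down (about 18 mm) lifts the nose
- pawl_head (a point): Centre of the top of the pad (28x24 mm) on the pawl's right end, right above the nose, 61 mm right of the pivot: pressing it down puts the nose back in the teeth. It rises about 21 mm when the pawl is lifted fully
- pawl_pivot (a point): The pawl's pivot on the stand, on a line along the stand's x
- test_tile_1: pale green L-shaped glazed test tile, 44x46 mm, 62 mm high, in front of the stand; a bystander. Origin: middle of its underside
- test_tile_2: brown L-shaped glazed test tile, 44x46 mm, 62 mm high, in front of the stand; a bystander. Origin: middle of its underside
- tape_roll: roll of masking tape lying flat, 100 mm across, 24 mm high, right of the stand; a bystander. Origin: middle of its underside
- mallet: wooden mallet lying down, 273 mm long, 66 mm high, at the left; a bystander. Origin: middle of its underside
- loop_tool_c: loop tool with wooden handle, 200 mm long, 12 mm high, at the right; a bystander. Origin: middle of its underside
- needle_b: needle tool, 140 mm long, 9 mm high, at the right; a bystander. Origin: middle of its underside

How it is judged:
On the way, in this order (a step that is already met when the one before it is completed fails the run):
1. the pawl is lifted clear of the teeth before the wheel turns back (value of joint pawl above 0.2 rad and value of joint wheel below 0.15 rad), for 0.1 s.
2. the wheel has turned back by a notch (value of joint wheel above 0.3 rad), for 0.1 s.
At the end, for the whole second after the job is handed in: The pawl is home in the teeth (below 0.05 rad) and the wheel stands one notch back (0.3 to 0.76 rad: the pawl has dropped behind the next tooth) (value of joint pawl below 0.05 rad and value of joint wheel between 0.3 and 0.76 rad); the robot touches nothing.
It fails at once if the wheel is turned back well past the one notch (0.85 rad) (value of joint wheel above 0.85 rad).
It fails at once if a bystander is lifted or moved by more than 20 mm (distance of any of test_tile_1, test_tile_2, tape_roll, mallet, loop_tool_c, needle_b from where it was at the start of the episode above 0.02 m).
It also fails if it takes over 48 s, if anything falls off the work surface, if the arm or the gripper's body presses on something with over 40 N, if the wrist force passes 120 N, or if a joint passes its speed limit or range.

## Working session

There is one attempt and no reset: what is moved stays moved. The work goes in short steps, Python scripts to look and compute and a tool call to move; the robot and the scene stay as the last step left them, time stands still between calls to the robot, and variables do not carry over. Pictures are saved under pics/ and viewed, and the job is handed in when it is done.

Besides the shell and the picture viewer there is one more tool, called after "Emit:" in YAML: its name, and indented under it one key for each argument. arm_command: Moves the arm, as the interface text tells. Its arguments: {"type":"object","properties":{"rows":{"type":"array","items":{"type":"array"}},"jaw":{"type":"number"}},"required":["rows"]}

```bash
ls; mkdir -p pics
python3 - <<'E'
from station import env
import cv2, numpy as np
o=env.get_obs(); print(o)
for n in("scene","top"):
    c=env.read_camera(n); cv2.imwrite(f"pics/{n}0.png",c["color"][:,:,::-1]); print(n,c["mtx"],c["R"],c["t"],"cam",-c["R"].T@c["t"])
    np.savez(f"{n}.npz",mtx=c["mtx"],R=c["R"],t=c["t"])
E
```

```text
pics
{'clock': 0.0, 'joints': array([-1.21520392,  0.41187279, -0.01274583,  1.5970459 ,  0.00557772,
        1.1342593 , -0.08223677]), 'joint_vel': array([-7.10127697e-04, -5.97871549e-04, -1.02573739e-05,  4.64395351e-04,
       -1.76743500e-03, -2.10680072e-03, -7.19036329e-04]), 'tau': array([ 8.11085501e-04, -5.87947655e+01,  6.42019585e-01, -2.91076452e+01,
       -5.38648129e-02,  1.80986803e-02,  1.34868028e-04]), 'eef_pos': array([0.25680123, 0.56920029, 0.18612505]), 'eef_rot': array([ 2.10309389e-01,  9.77634574e-01, -7.64895043e-04, -1.25643098e-04]), 'contact_force': array([-0.41479271,  0.40109931,  0.08168068]), 'wrist_torque': array([ 0.01982985, -0.02601744, -0.00053065]), 'width': 1.0010179592064896}
scene [[522.30004796   0.         282.75658119]
 [  0.         522.30004796 207.50243808]
 [  0.           0.           1.        ]] [[ 0.56518113 -0.82485037 -0.01386188]
 [-0.35505179 -0.22804294 -0.90660611]
 [ 0.74465329  0.51731835 -0.42175017]] [-0.2932111   0.3306239   1.24521862] cam [-0.64415015 -0.81063329  0.82085236]
top [[445.38661071   0.         272.522265  ]
 [  0.         445.38661071 215.4821091 ]
 [  0.           0.           1.        ]] [[-0.01608133 -0.99986797 -0.0023309 ]
 [-0.97871331  0.01621803 -0.20459039]
 [ 0.20460118 -0.0010088  -0.9788449 ]] [0.0145668  0.55454645 1.35821646] cam [0.26508355 0.00694139 1.44297209]
```

Run:
```python
import cv2
for n in("scene","top"):
    i=cv2.imread(f"pics/{n}0.png"); cv2.imwrite(f"pics/{n}0b.png",cv2.resize(i,(800,600),interpolation=cv2.INTER_CUBIC))
```

```text
(no output)
```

View pics/scene0b.png

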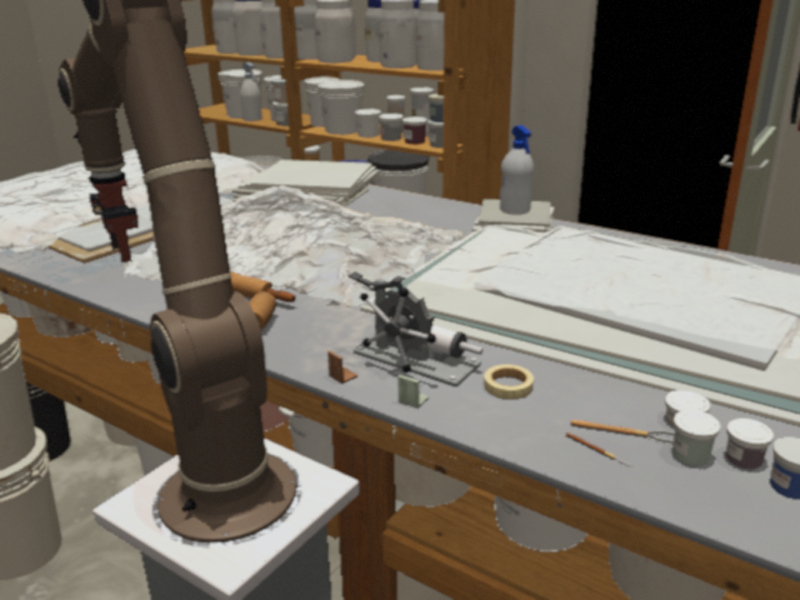

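View pics/top0b.png

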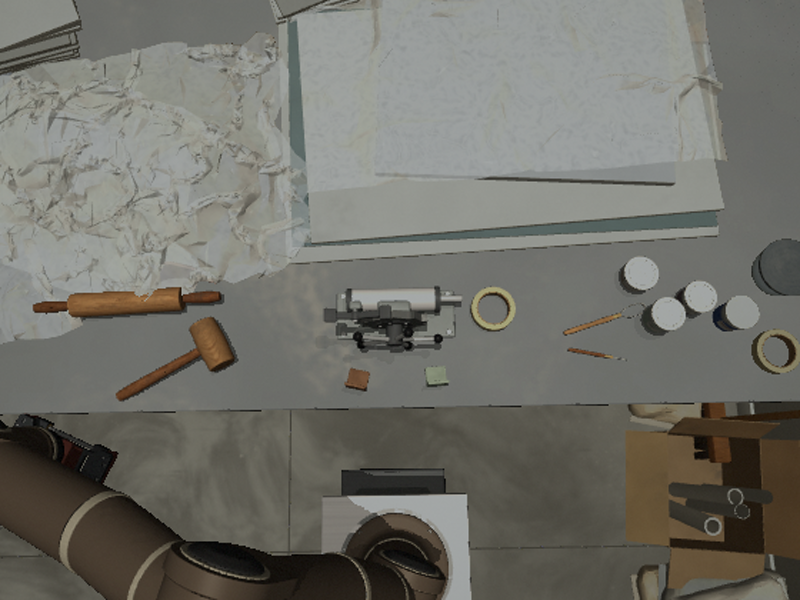

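The scene picture shows the machine around (400,325) of 800x600. The top picture shows it around (395,320), with the tiles in front at (357,379) and (437,376). I'll enlarge both.

Run:
```python
import cv2
i=cv2.imread("pics/top0.png")[190:280,215:335]; cv2.imwrite("pics/topc.png",cv2.resize(i,(800,600),interpolation=cv2.INTER_CUBIC))
i=cv2.imread("pics/scene0.png")[183:273,230:350]; cv2.imwrite("pics/scenec.png",cv2.resize(i,(800,600),interpolation=cv2.INTER_CUBIC))
```

```text
(no output)
```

View pics/topc.png

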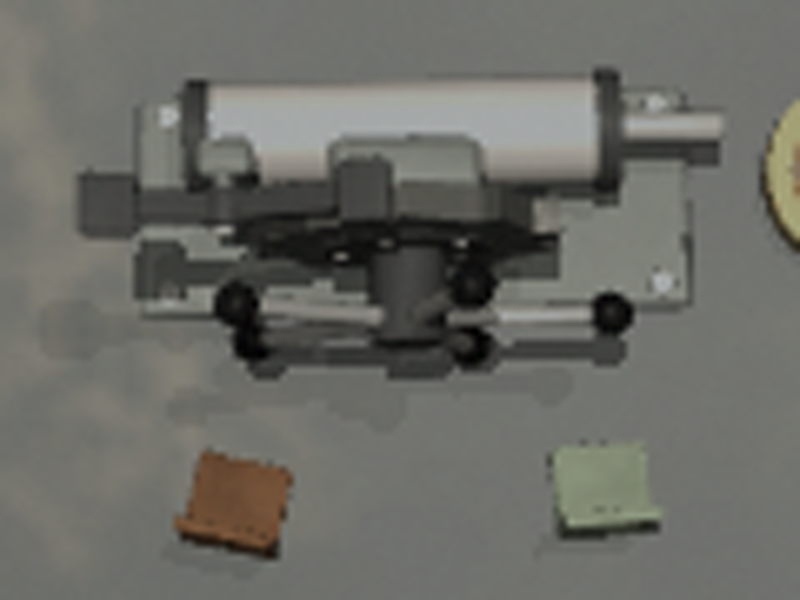

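View pics/scenec.png

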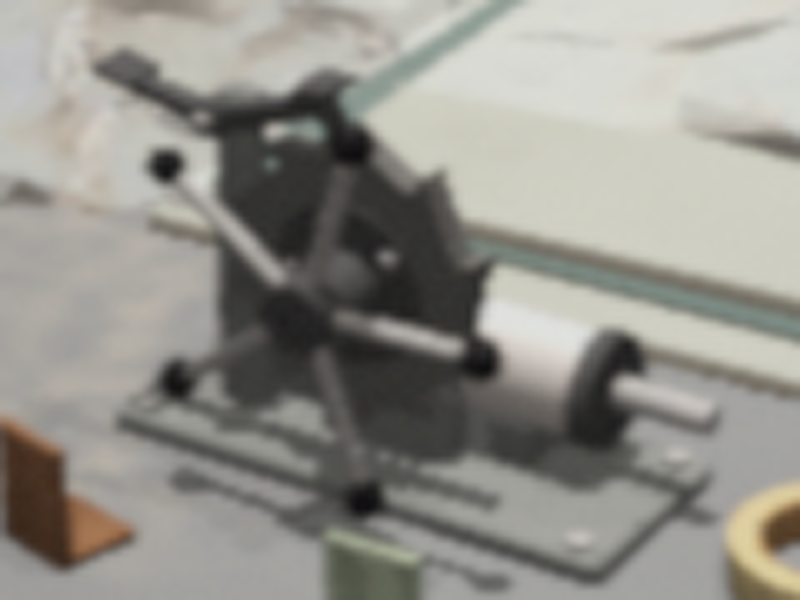

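```bash
cat > h.py <<'E'
import numpy as np
from scipy.optimize import least_squares
C={n:dict(np.load(f"{n}.npz")) for n in("scene","top")}
def proj(n,X):
    c=C[n]; p=(c["R"]@np.atleast_2d(X).T).T+c["t"]; q=(c["mtx"]@p.T).T; return q[:,:2]/q[:,2:]
def tri(ps,fixed=None):
    f=lambda X: np.concatenate([(proj(n,X)[0]-p) for n,p in ps])
    r=least_squares(f,[.5,0,.15]); return r.x,r.fun
tc=lambda u,v:np.array([215+(u+.5)/6.6667-.5,190+(v+.5)/6.6667-.5])
sc=lambda u,v:np.array([230+(u+.5)/6.6667-.5,183+(v+.5)/6.6667-.5])
E
cat > fit.py <<'E'
from h import *
T=[tc(*p) for p in[(473,283),(612,313),(236,303),(252,342),(470,346)]]
S=[sc(*p) for p in[(352,143),(480,357),(166,163),(178,379),(363,495)]]
A=np.deg2rad([-18,-90,54,126,198])
def model(q):
    x,y,yaw,w=q; c,s=np.cos(yaw),np.sin(yaw)
    L=np.array([[-.042,.092*np.sin(a+w),.108+.092*np.cos(a+w)] for a in A])
    return np.c_[x+c*L[:,0]-s*L[:,1],y+s*L[:,0]+c*L[:,1],L[:,2]]
def f(q):
    P=model(q); return np.r_[(proj("top",P)-T).ravel(),(proj("scene",P)-S).ravel()]
r=least_squares(f,[.55,0,0,0]); print(r.x); print(r.fun.reshape(-1,2).round(2)); print(model(r.x).round(4))
for a,b in zip(T,S):
    X,e=tri([("top",a),("scene",b)]); print(X.round(4),np.abs(e).max().round(2))
x,y,yaw,w=r.x; c,s=np.cos(yaw),np.sin(yaw)
for n,a,b in(("tail",(110,203),(130,68)),("head",(363,186),(325,83))):
    X,e=tri([("top",tc(*a)),("scene",sc(*b))]); d=X[:2]-[x,y]; print(n,X.round(4),e.round(2),"local",c*d[0]+s*d[1],-s*d[0]+c*d[1])
E
python3 fit.py
```

```text
[ 0.51874191 -0.00322046  0.00883092  0.01986346]
[[-0.07  0.06]
 [-0.1  -0.19]
 [ 0.13 -0.02]
 [ 0.18 -0.34]
 [ 0.05 -0.29]
 [-0.1   0.15]
 [-0.08  0.28]
 [-0.23  0.35]
 [-0.18 -0.16]
 [ 0.04  0.4 ]]
[[ 0.477  -0.0303  0.196 ]
 [ 0.4776 -0.0956  0.1098]
 [ 0.4761  0.0719  0.1606]
 [ 0.4761  0.0697  0.0525]
 [ 0.477  -0.0338  0.0211]]
[ 0.4771 -0.0305  0.1965] 0.02
[ 0.4769 -0.096   0.1111] 0.08
[0.4762 0.0718 0.1616] 0.19
[0.4756 0.0697 0.052 ] 0.26
[ 0.4761 -0.0339  0.0229] 0.12
tail [0.5183 0.1248 0.1805] [ 0.29 -0.26 -0.41  0.05] local 0.0006611526375373291 0.12800690952420948
head [0.5203 0.015  0.198 ] [ 0.26 -0.22 -0.35  0.05] local 0.0017068229149798904 0.018184005256265016
```

The five knobs fit the known geometry to within 0.4 px, so the stand is at (0.519, -0.003) with yaw 0.009. The two pawl pads come out 110 mm apart, against 111 mm expected. Next I'll work out moves in the tool axes.

```bash
cat > go.py <<'E'
import sys
from h import *
from scipy.spatial.transform import Rotation as Ro
from station import env
o=env.get_obs(); R=Ro.from_quat(o["eef_rot"]); 
G=Ro.from_matrix(np.array([[-1,0,0],[0,1,0],[0,0,-1.]]))
t=(R.inv()*G).as_rotvec(degrees=True)/5
print(o["clock"].__round__(2),o["eef_pos"].round(4),"F",o["contact_force"].round(2),"w",round(o["width"],3),"turn",t.round(3))
for a in sys.argv[1:]:
    X=np.array([float(v) for v in a.split(",")]); print(a,(R.inv().apply(X-o["eef_pos"])/.03).round(3))
E
python3 go.py .4,.34,.27 .518,.128,.27
```

```text
0.1 [0.2569 0.5692 0.1862] F [ 0.85 -0.16 -0.47] w 0.998 turn [-1.600e-02 -2.000e-03 -4.856e+00]
.4,.34,.27 [-7.492 -5.007 -2.785]
.518,.128,.27 [-13.983  -9.832  -2.778]
```

Emit:
arm_command:
  rows:
    - [[0,0,-1.2],[0,0,0]]
    - [[-0.8,-0.5,-2.2],[0,0,-0.4]]
    - [[-1.9,-1.2,-2.8],[0,0,-1]]
    - [[-3,-2,-2.8],[0,0,-1.6]]
    - [[-4.1,-2.8,-2.8],[0,0,-2.2]]
    - [[-5.3,-3.6,-2.8],[0,0,-2.9]]
    - [[-6.4,-4.3,-2.8],[0,0,-3.5]]
    - [[-7.5,-5.0,-2.8],[0,0,-4.1]]
  jaw: 0

```text
clock: 0.77
eef_pos: [0.4012, 0.3382, 0.2709]
eef_rot: [0.032, 0.999, -0.0, -0.0]
contact_force: [0.4, 0.4, -0.0]
width: 0.435
```

```bash
python3 go.py .518,.128,.27
```

```text
0.77 [0.4012 0.3382 0.2709] F [ 0.44  0.43 -0.02] w 0.435 turn [-0.001 -0.    -0.731]
.518,.128,.27 [-4.333 -6.743  0.031]
```

Emit:
arm_command:
  rows:
    - [[-0.6,-1.0,0],[0,0,-0.2]]
    - [[-1.3,-2.0,0],[0,0,-0.4]]
    - [[-2.0,-3.1,0],[0,0,-0.6]]
    - [[-2.7,-4.2,0],[0,0,-0.73]]
    - [[-3.4,-5.3,0],[0,0,-0.73]]
    - [[-4.0,-6.2,0.5],[0,0,-0.73]]
    - [[-4.33,-6.74,1.0],[0,0,-0.73]]
    - [[-4.33,-6.74,1.5],[0,0,-0.73]]

```text
clock: 1.43
eef_pos: [0.5186, 0.1247, 0.2254]
eef_rot: [0.005, 1.0, -0.001, 0.001]
contact_force: [-0.7, -0.0, -0.5]
width: 0.005
```

```bash
cat > see.py <<'E'
import sys,cv2
from station import env
n=sys.argv[1]
i=env.read_camera("top")["color"][:,:,::-1][185:275,205:325]; cv2.imwrite(f"pics/t{n}.png",cv2.resize(i,(800,600),interpolation=cv2.INTER_CUBIC))
i=env.read_camera("scene")["color"][:,:,::-1][173:263,230:350]; cv2.imwrite(f"pics/s{n}.png",cv2.resize(i,(800,600),interpolation=cv2.INTER_CUBIC))
E
python3 see.py 1; python3 go.py .518,.128,.19
```

```text
1.53 [0.5154 0.1286 0.2235] F [ 0.22 -0.23 -0.38] w 0.004 turn [-0.02  -0.05  -0.051]
.518,.128,.19 [-0.092 -0.019  1.117]
```

View pics/s1.png

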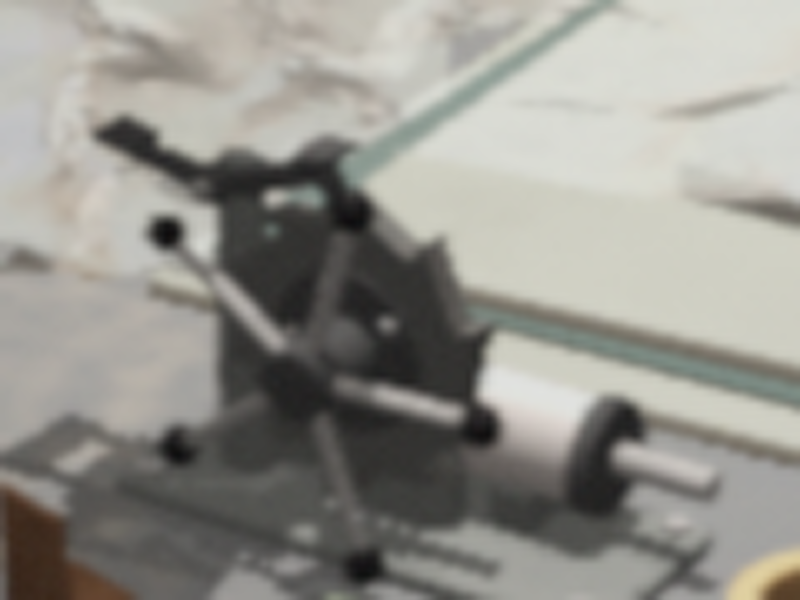

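View pics/t1.png

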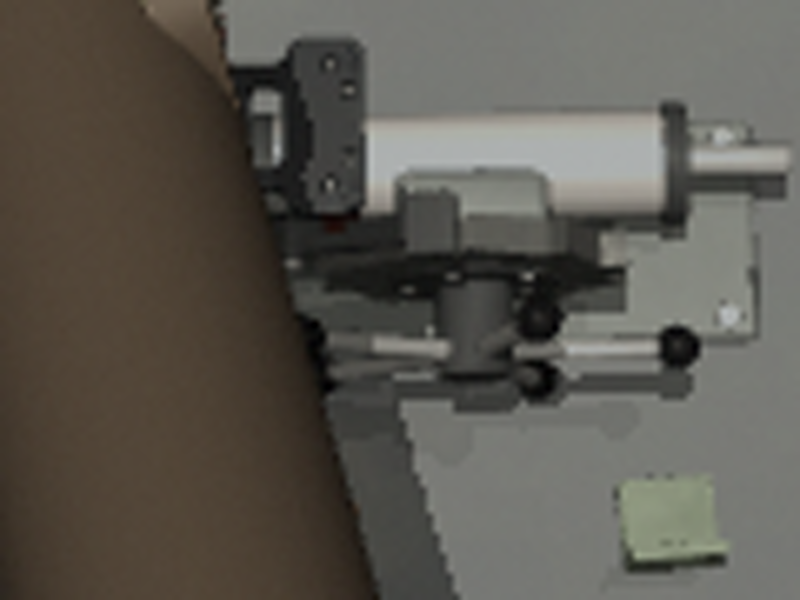

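The top view shows the gripper body over the tail. The scene crop doesn't show the fingers above the pad at (127,130), so I'll check where the tip should project.

Run:
```python
from h import *
print(proj("scene",[[.5154,.1286,.2235],[.518,.125,.18]]))
import cv2
from station import env
i=env.read_camera("scene")["color"][:,:,::-1][100:280,180:420]; cv2.imwrite("pics/sw.png",cv2.resize(i,(800,600),interpolation=cv2.INTER_CUBIC))
```

```text
[[246.52139212 179.99836613]
 [248.55932984 192.99546867]]
```

View pics/sw.png

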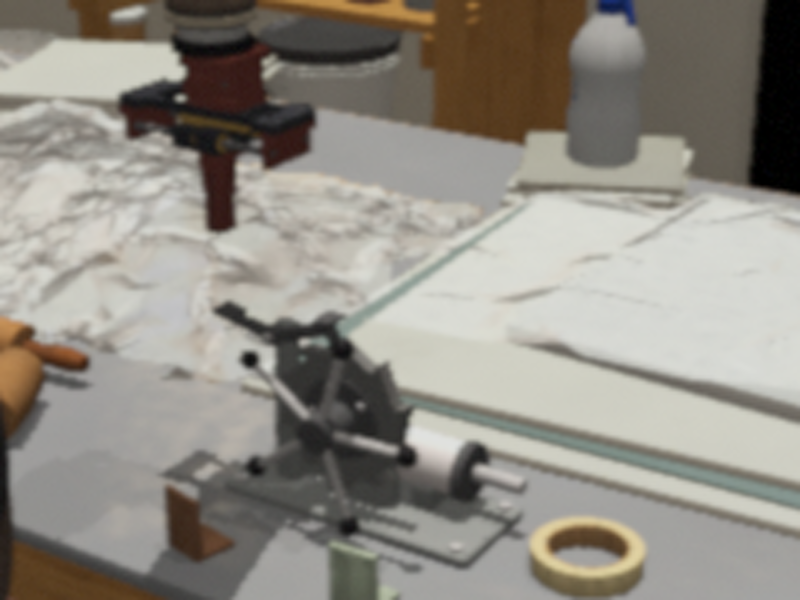

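Run:
```python
from h import *
print(proj("scene",[[.2569,.5692,.1862]]),proj("top",[[.5154,.1286,.2235],[.5154,.1286,.26]]),[.257,.569,.187]@C["scene"]["R"].T+C["scene"]["t"])
import cv2
i=cv2.imread("pics/scene0.png")[110:200,40:160]; cv2.imwrite("pics/s0g.png",cv2.resize(i,(800,600),interpolation=cv2.INTER_CUBIC))
from station import env
c=env.read_camera("scene"); print(abs(c["R"]-C["scene"]["R"]).max(),c["t"]-C["scene"]["t"]); print(env.get_obs()["joints"],env.get_obs()["eef_pos"])
```

```text
[[ 86.75686492 188.79038568]] [[228.57439205 217.79973435]
 [227.24436407 215.11731958]] [-0.61989158 -0.05991619  1.65208138]
0.0 [0. 0. 0.]
[-0.52701219  0.21844827  0.22561649  1.77960933 -0.05343375  1.15038545
  1.28449031] [0.51632488 0.1307146  0.22595599]
```

View pics/s0g.png

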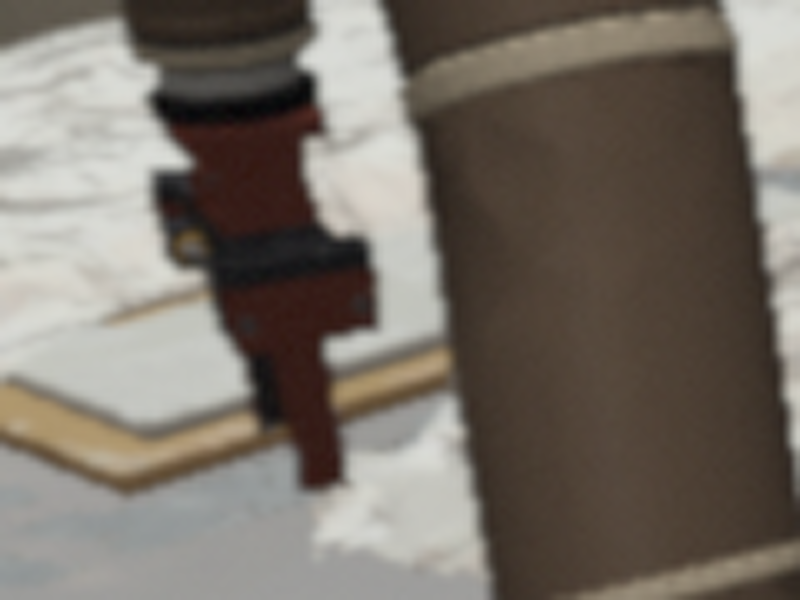

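The tip appears about 11 px (about 35 mm) higher in the scene image than the reported TCP projects to. It was the same at the start. I'll go down a little and look again before relying on the reported z.

Emit:
arm_command:
  rows:
    - [[0,0,0.3],[0,0,0]]
    - [[0,0,0.6],[0,0,0]]
    - [[0,0,0.9],[0,0,0]]
    - [[0,0,0.9],[0,0,0]]
    - [[0,0,0.9],[0,0,0]]

```text
clock: 2.05
eef_pos: [0.5162, 0.1303, 0.1983]
eef_rot: [0.001, 1.0, -0.0, -0.001]
contact_force: [0.1, -0.2, 0.2]
width: 0.003
```

```bash
cat > see2.py <<'E'
import sys,cv2
from station import env
n=sys.argv[1]
i=env.read_camera("scene")["color"][:,:,::-1][143:263,210:370]; cv2.imwrite(f"pics/s{n}.png",cv2.resize(i,(800,600),interpolation=cv2.INTER_CUBIC))
i=env.read_camera("top")["color"][:,:,::-1][165:285,195:355]; cv2.imwrite(f"pics/t{n}.png",cv2.resize(i,(800,600),interpolation=cv2.INTER_CUBIC))
E
python3 see2.py 2;python3 go.py; python3 go.py
```

```text
2.15 [0.5168 0.1303 0.1991] F [ 0.52 -0.08  0.1 ] w 0.001 turn [ 0.001  0.003 -0.024]
2.15 [0.5168 0.1303 0.1991] F [ 0.52 -0.08  0.1 ] w 0.001 turn [ 0.001  0.003 -0.024]
```

View pics/s2.png

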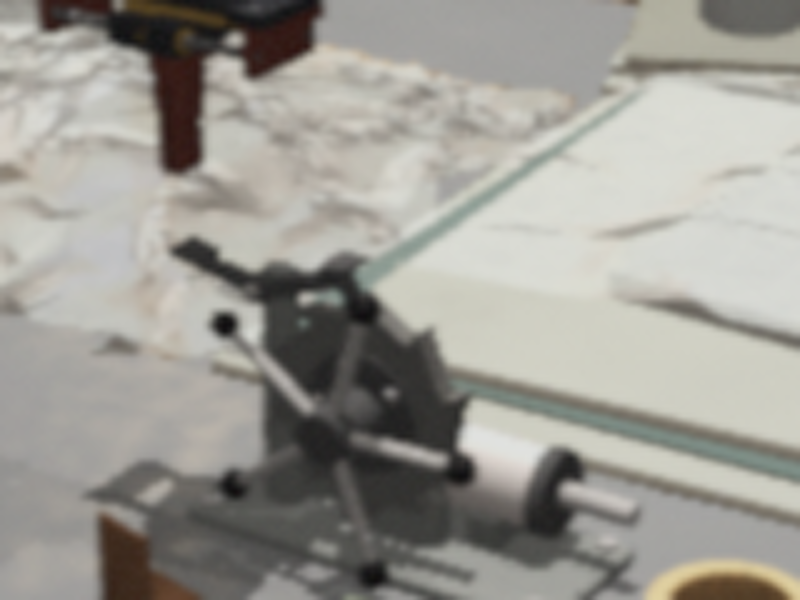

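View pics/t2.png

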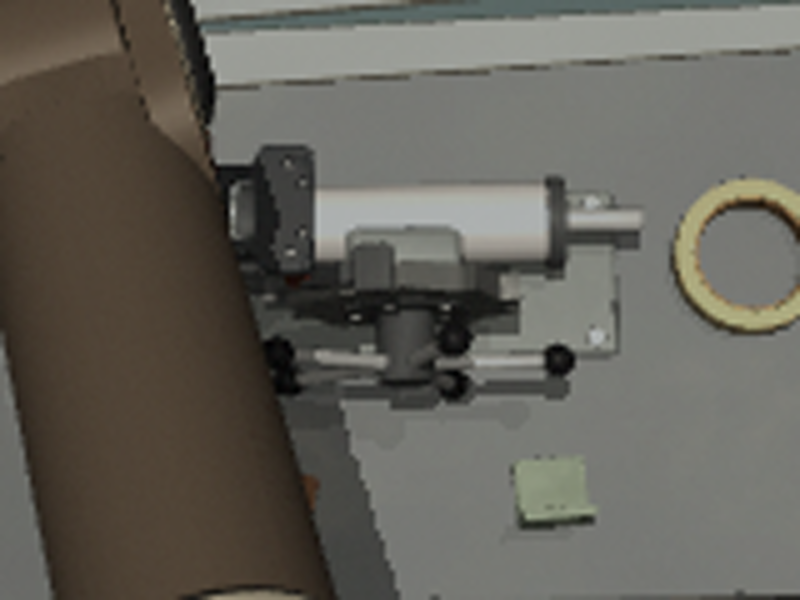

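Run:
```python
from h import *
for z in(.28,.32,.353): print(z,proj("top",[[.517,.041,z],[.517-.0375,.041,z],[.517+.0375,.041,z]]).round(1).tolist(),proj("scene",[[.517,.041,z]]).round(1))
print(proj("scene",[[.517,.130,z] for z in(.199,.22,.232,.24)]).round(1))
```

```text
0.28 [[259.3, 212.5], [259.4, 226.3], [259.1, 198.8]] [[269.6 167.9]]
0.32 [[258.8, 209.2], [258.9, 223.5], [258.6, 195.1]] [[269.2 155. ]]
0.353 [[258.4, 206.3], [258.5, 221.0], [258.2, 191.9]] [[268.9 144.1]]
[[246.8 187.1]
 [246.5 180.8]
 [246.4 177.2]
 [246.3 174.7]]
```

Both views agree that the xy is right and the fingers are really about 33 mm above the reported z. I'll go down to a true height of about 0.19 and then look for contact.

Emit:
arm_command:
  rows:
    - [[0,0.05,0.3],[0,0,0]]
    - [[0,0.05,0.6],[0,0,0]]
    - [[0,0.05,0.9],[0,0,0]]
    - [[0,0.05,1.1],[0,0,0]]
    - [[0,0.05,1.2],[0,0,0]]
    - [[0,0.05,1.2],[0,0,0]]

```text
clock: 2.65
eef_pos: [0.5161, 0.1314, 0.1618]
eef_rot: [0.001, 1.0, -0.0, -0.001]
contact_force: [0.2, -0.8, 0.1]
width: 0.006
```

```bash
python3 see2.py 3;python3 go.py
```

```text
2.75 [0.5168 0.1316 0.1629] F [-1.02 -0.42 -0.14] w 0.004 turn [-0.001 -0.001 -0.027]
```

View pics/s3.png

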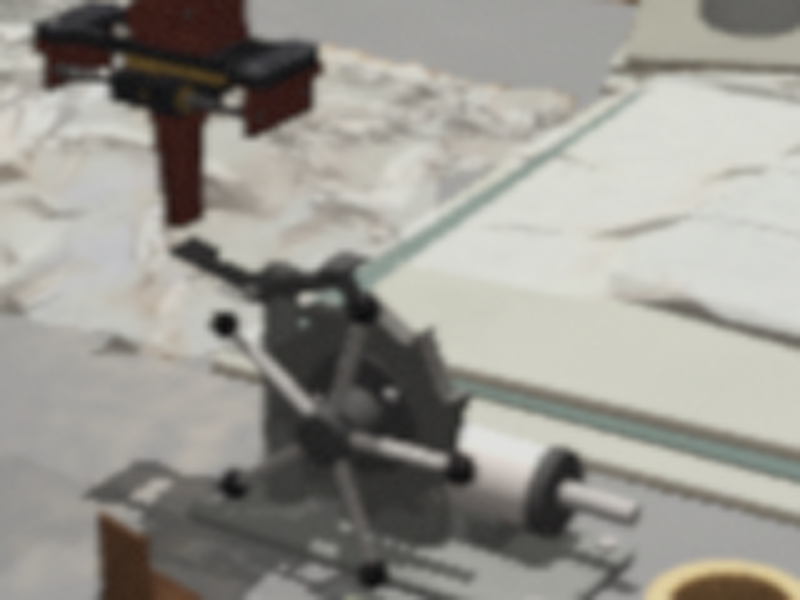

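The reported z is 0.162, yet the tip is visibly above the pad (0.18) and there is no force, which confirms the offset. The fingertip shows at (185,223) and the pad at (197,248). I'll approach in small steps.

Emit:
arm_command:
  rows:
    - [[0,0,0.1],[0,0,0]]
    - [[0,0,0.2],[0,0,0]]
    - [[0,0,0.3],[0,0,0]]
    - [[0,0,0.4],[0,0,0]]
    - [[0,0,0.5],[0,0,0]]
    - [[0,0,0.6],[0,0,0]]
    - [[0,0,0.6],[0,0,0]]

```text
clock: 3.33
eef_pos: [0.5167, 0.1322, 0.1445]
eef_rot: [0.001, 1.0, 0.0, -0.0]
contact_force: [-0.7, 0.2, 0.5]
width: 0.005
```

```bash
python3 see2.py 4;python3 go.py
```

```text
3.43 [0.5166 0.1312 0.1447] F [ 0.09  0.04 -0.77] w 0.008 turn [-0.008 -0.004 -0.026]
```

View pics/s4.png

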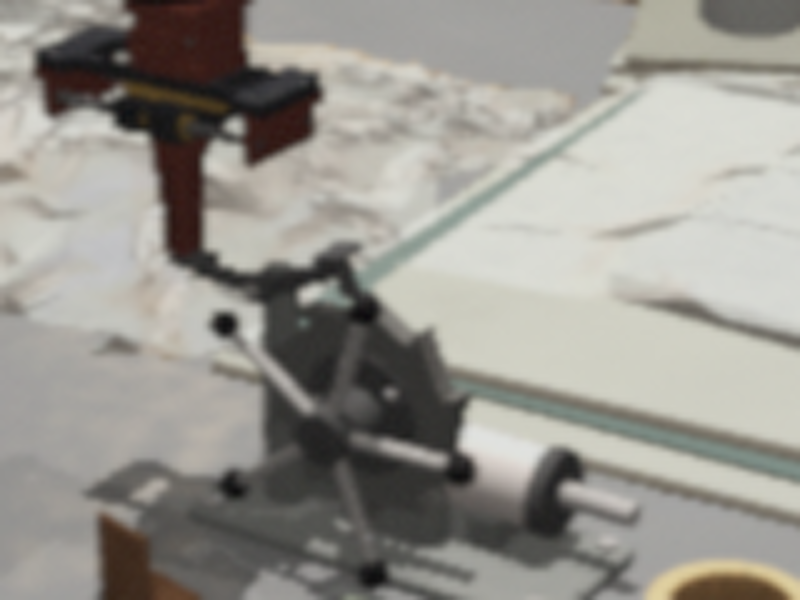

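The pawl is rising: the head moved from about (345,268) to (343,252). I'll press further, watching the force.

Emit:
arm_command:
  rows:
    - [[0,0,0.08],[0,0,0]]
    - [[0,0,0.15],[0,0,0]]
    - [[0,0,0.2],[0,0,0]]
    - [[0,0,0.2],[0,0,0]]

```text
clock: 3.77
eef_pos: [0.5168, 0.1317, 0.1387]
eef_rot: [0.001, 1.0, 0.0, 0.0]
contact_force: [0.6, 0.9, 0.9]
width: 0.005
```

```bash
python3 see2.py 5;python3 go.py
```

```text
3.87 [0.5166 0.1313 0.1388] F [ 0.26  0.13 -0.65] w 0.002 turn [-0.006 -0.004 -0.028]
```

View pics/s5.png

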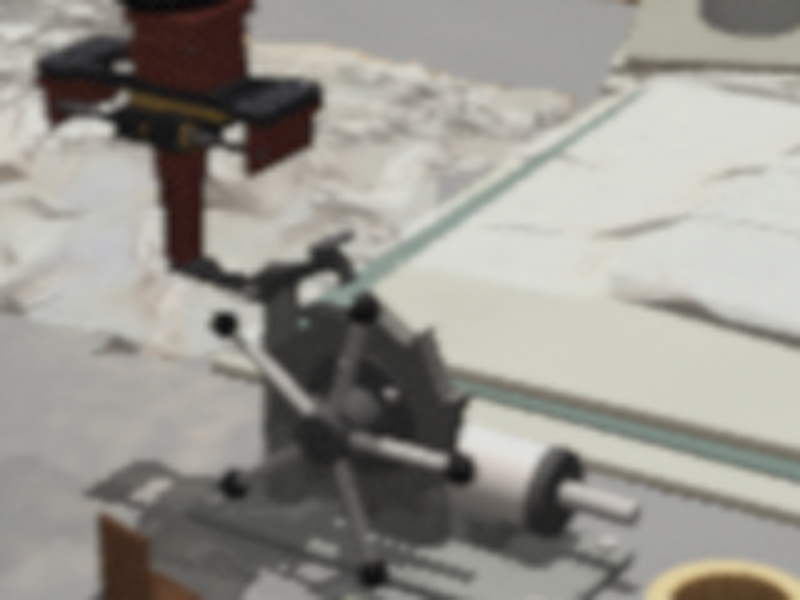

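The head is now at about (333,240), which is roughly 17 mm up (about 0.28 rad). I'll press 2 mm more for margin.

Emit:
arm_command:
  rows:
    - [[0,0,0.04],[0,0,0]]
    - [[0,0,0.08],[0,0,0]]
    - [[0,0,0.08],[0,0,0]]
    - [[0,0,0.08],[0,0,0]]

```text
clock: 4.2
eef_pos: [0.5166, 0.1315, 0.1364]
eef_rot: [0.001, 1.0, -0.0, -0.0]
contact_force: [0.2, -0.1, -0.5]
width: 0.003
```

Emit:
arm_command:
  rows:
    - [[0,0,-0.4],[0,0,0]]
    - [[0,0,-1.0],[0,0,0]]
    - [[0,0,-1.8],[0,0,0]]
    - [[0,0,-2.6],[0,0,0]]
    - [[0,0,-3.2],[0,0,0]]
    - [[0,0,-3.2],[0,0,0]]

```text
clock: 4.7
eef_pos: [0.5187, 0.1319, 0.2362]
eef_rot: [0.001, 1.0, 0.001, 0.003]
contact_force: [0.5, -0.1, 0.1]
width: 0.0
```

```bash
python3 see2.py 6;python3 go.py .477,-.075,.235
```

```text
4.8 [0.5169 0.1316 0.2327] F [-0.13 -0.13  0.11] w 0.004 turn [ 0.004  0.011 -0.027]
.477,-.075,.235 [ 1.315 -6.889 -0.08 ]
```

View pics/s6.png

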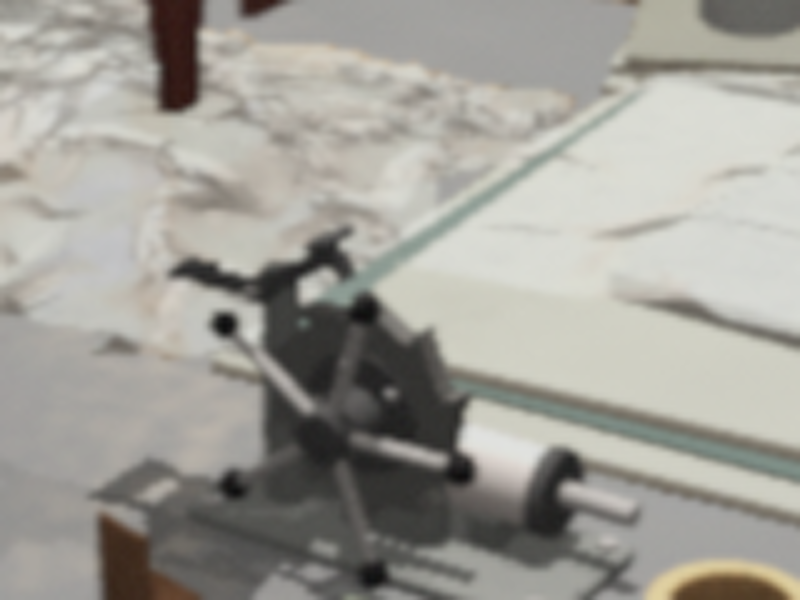

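The pawl holds lifted with its head at (333,238), and the nose is clear. Next I move to the right of the top knob.

Emit:
arm_command:
  rows:
    - [[0.2,-0.8,-0.1],[0,0,0]]
    - [[0.4,-1.9,-0.1],[0,0,0]]
    - [[0.6,-3.0,-0.1],[0,0,0]]
    - [[0.8,-4.1,-0.1],[0,0,0]]
    - [[1.0,-5.2,-0.1],[0,0,0]]
    - [[1.2,-6.3,-0.1],[0,0,0]]
    - [[1.3,-6.9,-0.1],[0,0,0]]
    - [[1.3,-6.9,-0.1],[0,0,0]]

```text
clock: 5.47
eef_pos: [0.4754, -0.08, 0.2344]
eef_rot: [0.004, 1.0, -0.001, -0.001]
contact_force: [-0.2, 0.5, 0.1]
width: 0.006
```

```bash
python3 see2.py 7;python3 go.py .477,-.075,.15
```

```text
5.57 [ 0.4766 -0.0754  0.2345] F [-0.37  0.65 -0.41] w 0.007 turn [ 0.002 -0.02  -0.044]
.477,-.075,.15 [-0.019  0.013  2.816]
```

View pics/s7.png

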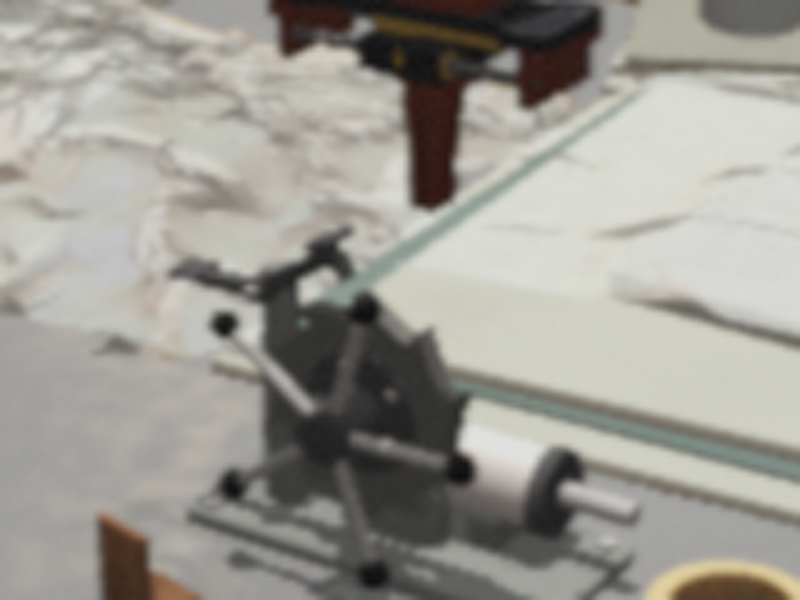

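View pics/t7.png

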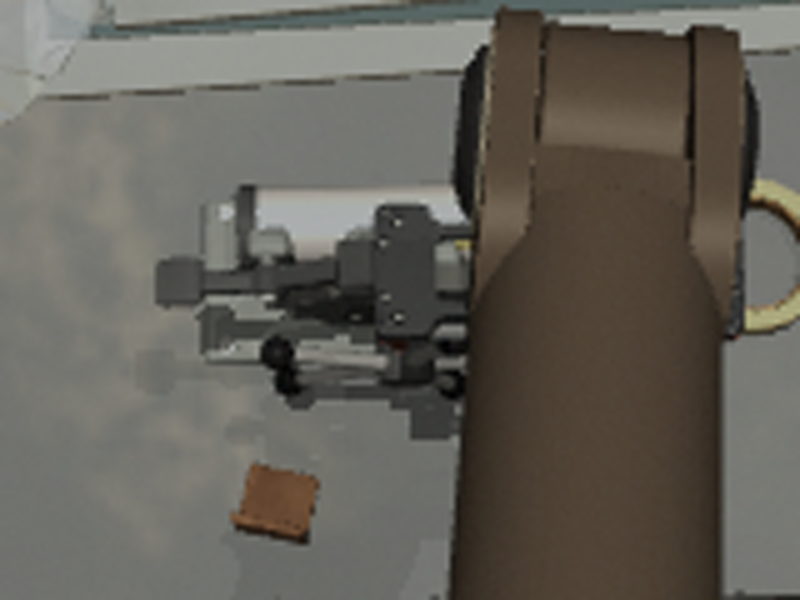

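Run:
```python
from h import *
print(proj("scene",[[.4766,-.0754,z] for z in(.2345,.26,.27)]).round(1))
for z in (.354,.387): print(proj("top",[[.4766+d,.0136,z] for d in(-.0375,0,.0375)]).round(1).tolist())
```

```text
[[295.3 195.4]
 [295.3 186.9]
 [295.2 183.6]]
[[269.7, 236.7], [269.5, 221.9], [269.3, 207.2]]
[[269.6, 234.6], [269.4, 219.3], [269.2, 204.2]]
```

The xy agrees in both views and the offset is +34 mm again. I'll descend beside the knob to a true height of about 0.181.

Emit:
arm_command:
  rows:
    - [[0,0,0.6],[0,0,0]]
    - [[0,0,1.2],[0,0,0]]
    - [[0,0,1.8],[0,0,0]]
    - [[0,0,2.3],[0,0,0]]
    - [[0,0,2.7],[0,0,0]]
    - [[0,0,2.9],[0,0,0]]
    - [[0,0,2.9],[0,0,0]]

```text
clock: 6.15
eef_pos: [0.4763, -0.0738, 0.1468]
eef_rot: [0.0, 1.0, 0.0, -0.002]
contact_force: [-0.5, 0.5, -0.3]
width: 0.003
```

```bash
python3 see2.py 8;python3 go.py .477,-.054,.147  .477,0,.147
```

```text
6.25 [ 0.4774 -0.0745  0.1485] F [-0.75  0.34 -0.38] w 0.006 turn [ 0.001 -0.005 -0.013]
.477,-.054,.147 [0.015 0.684 0.051]
.477,0,.147 [0.017 2.484 0.052]
```

View pics/s8.png

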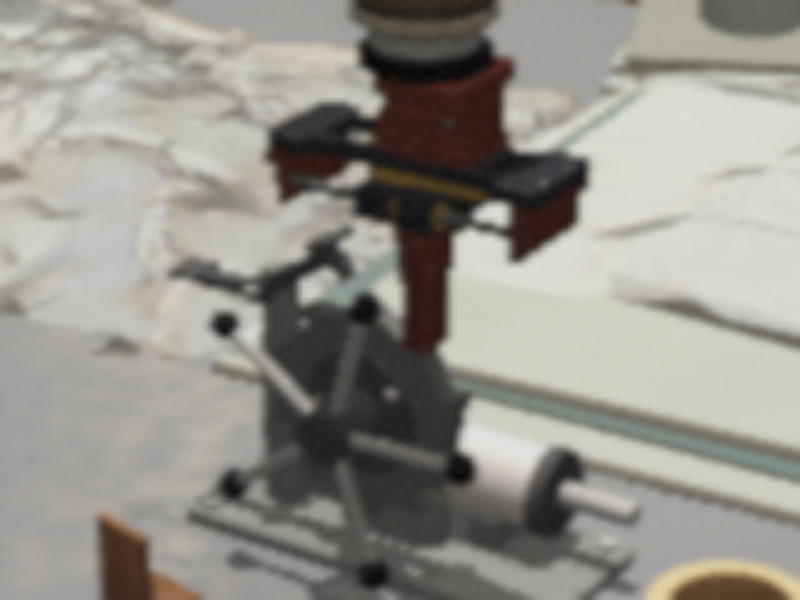

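The tip sits at (423,352), to the right of the knob at (364,310), at the right height and in front of the wheel. I'll push left slowly, part of the way first.

Emit:
arm_command:
  rows:
    - [[0,0.3,0],[0,0,0]]
    - [[0,0.5,0],[0,0,0]]
    - [[0,0.7,0],[0,0,0]]
    - [[0,0.9,0],[0,0,0]]
    - [[0,1.1,0],[0,0,0]]
    - [[0,1.3,0],[0,0,0]]
    - [[0,1.5,0],[0,0,0]]
    - [[0,1.5,0],[0,0,0]]

```text
clock: 6.92
eef_pos: [0.4774, -0.0287, 0.1485]
eef_rot: [0.0, 1.0, 0.0, -0.0]
contact_force: [0.1, 0.3, -0.1]
width: 0.01
```

```bash
python3 see2.py 9;python3 go.py
```

```text
7.02 [ 0.4773 -0.0299  0.1485] F [ 0.39  0.17 -0.32] w 0.0 turn [ 0.001 -0.002 -0.018]
```

View pics/s9.png

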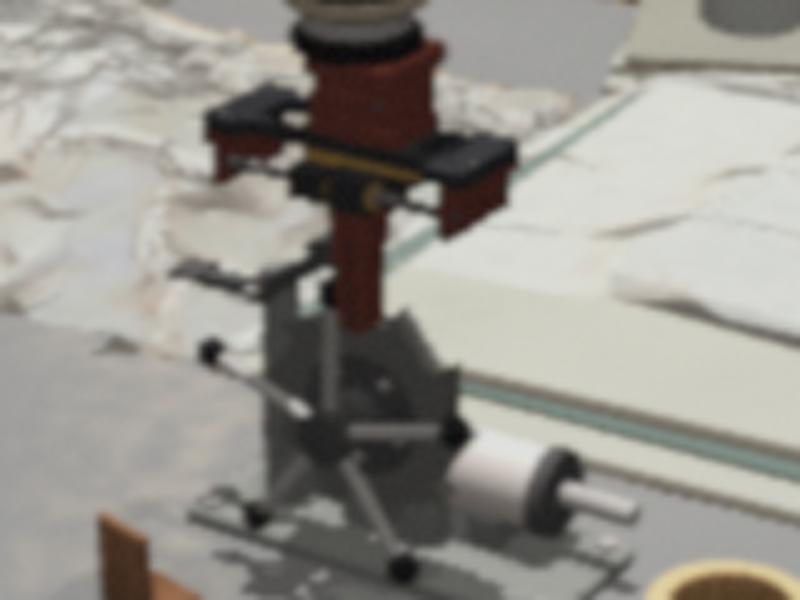

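```bash
cat > wh.py <<'E'
import sys
from h import *
A0=np.deg2rad([54,-90,198,126])
def w(pts,A=A0):
    S=np.array([[210+(u+.5)/5-.5,143+(v+.5)/5-.5] for u,v in pts])
    def f(q):
        x,y,yaw=.51874,-.00322,.00883; c,s=np.cos(yaw),np.sin(yaw)
        L=np.array([[-.042,.092*np.sin(a+q[0]),.108+.092*np.cos(a+q[0])] for a in A])
        return (proj("scene",np.c_[x+c*L[:,0]-s*L[:,1],y+s*L[:,0]+c*L[:,1],L[:,2]])-S).ravel()
    r=least_squares(f,[.3]); print(r.x,r.fun.round(2))
w(eval(sys.argv[1]))
E
python3 wh.py "[(209,352),(457,432),(403,567),(257,514)]"
```

```text
[0.28164989] [ 0.18 -0.07 -0.56 -0.23 -0.21  0.06 -0.32  0.14]
```

The wheel measures 0.28 rad, which agrees with the tip-to-knob contact distance of 23.4 mm. Reaching 0.57 needs about 26 mm more.

Emit:
arm_command:
  rows:
    - [[0,0.15,0],[0,0,0]]
    - [[0,0.3,0],[0,0,0]]
    - [[0,0.45,0],[0,0,0]]
    - [[0,0.6,0],[0,0,0]]
    - [[0,0.7,0],[0,0,0]]
    - [[0,0.8,0],[0,0,0]]
    - [[0,0.85,0],[0,0,0]]
    - [[0,0.85,0],[0,0,0]]

```text
clock: 7.68
eef_pos: [0.4774, -0.0043, 0.1485]
eef_rot: [0.001, 1.0, 0.0, -0.0]
contact_force: [-1.1, 0.3, 0.2]
width: 0.008
```

```bash
python3 see2.py 10;python3 go.py
```

```text
7.78 [ 0.4775 -0.0047  0.1486] F [ 0.08 -0.43 -0.45] w 0.003 turn [ 0.001  0.001 -0.026]
```

View pics/s10.png

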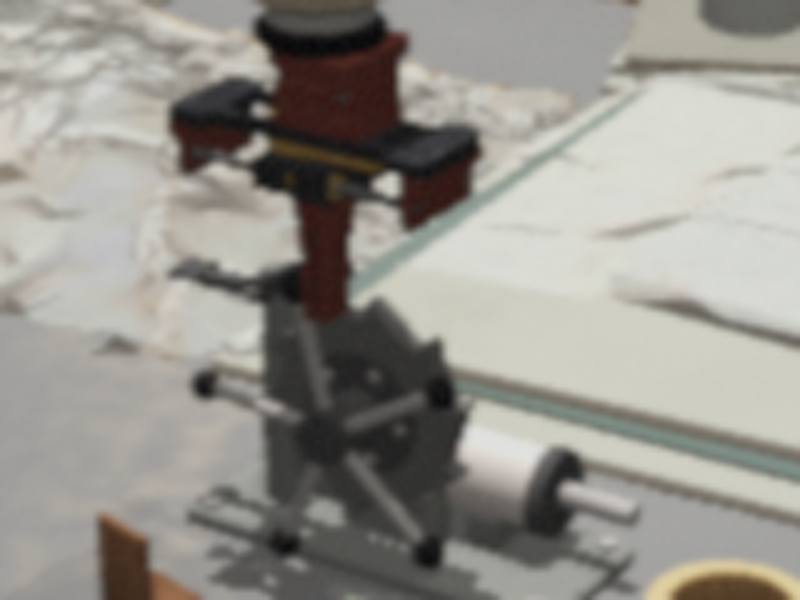

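```bash
python3 wh.py "[(205,384),(438,392),(427,551),(285,541)]"; python3 go.py .477,-.03,.15 .519,.012,.25
```

```text
[0.54934648] [-0.07  0.22  0.3  -0.07  0.14  0.14 -0.22  0.06]
7.78 [ 0.4775 -0.0047  0.1486] F [ 0.08 -0.43 -0.45] w 0.003 turn [ 0.001  0.001 -0.026]
.477,-.03,.15 [ 0.014 -0.843 -0.047]
.519,.012,.25 [-1.383  0.561 -3.38 ]
```

The wheel is at 0.55, inside the best range. I'll back off to the right, go up, and move over the head.

Emit:
arm_command:
  rows:
    - [[0,-0.3,0],[0,0,0]]
    - [[0,-0.6,-0.2],[0,0,0]]
    - [[0,-0.6,-0.9],[0,0,0]]
    - [[0,-0.6,-1.8],[0,0,0]]
    - [[0,-0.6,-2.6],[0,0,0]]
    - [[-0.3,-0.4,-2.9],[0,0,0]]
    - [[-0.8,0,-2.9],[0,0,0]]
    - [[-1.2,0.4,-2.9],[0,0,0]]

```text
clock: 8.45
eef_pos: [0.5148, 0.0058, 0.2374]
eef_rot: [0.002, 1.0, 0.0, 0.002]
contact_force: [-0.5, -0.0, 0.1]
width: 0.005
```

```bash
python3 go.py .519,.014,.215
```

```text
8.45 [0.5148 0.0058 0.2374] F [-0.51 -0.01  0.1 ] w 0.005 turn [ 0.007  0.035 -0.054]
.519,.014,.215 [-0.138  0.274  0.746]
```

Emit:
arm_command:
  rows:
    - [[-0.1,0.1,0],[0,0,0]]
    - [[-0.18,0.22,0],[0,0,0]]
    - [[-0.18,0.22,0.3],[0,0,0]]
    - [[-0.18,0.22,0.6],[0,0,0]]
    - [[-0.18,0.22,0.6],[0,0,0]]

```text
clock: 8.87
eef_pos: [0.517, 0.0127, 0.2152]
eef_rot: [0.002, 1.0, -0.0, -0.002]
contact_force: [-0.2, 0.7, -0.4]
width: 0.008
```

```bash
python3 see2.py 11;python3 go.py .519,.014,.166
```

```text
8.97 [0.518  0.013  0.2169] F [-0.57 -0.96  0.43] w 0.006 turn [-0.004 -0.018 -0.036]
.519,.014,.166 [-0.037  0.035  1.695]
```

View pics/s11.png

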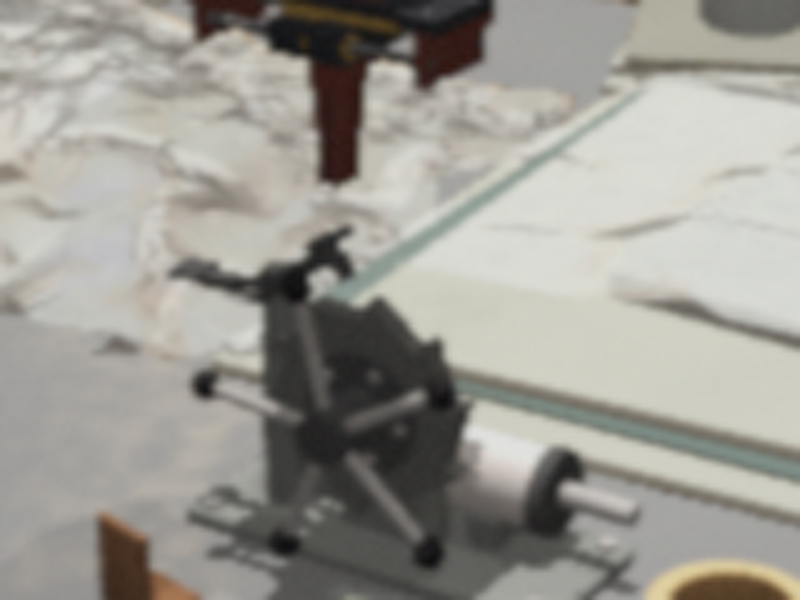

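View pics/t11.png

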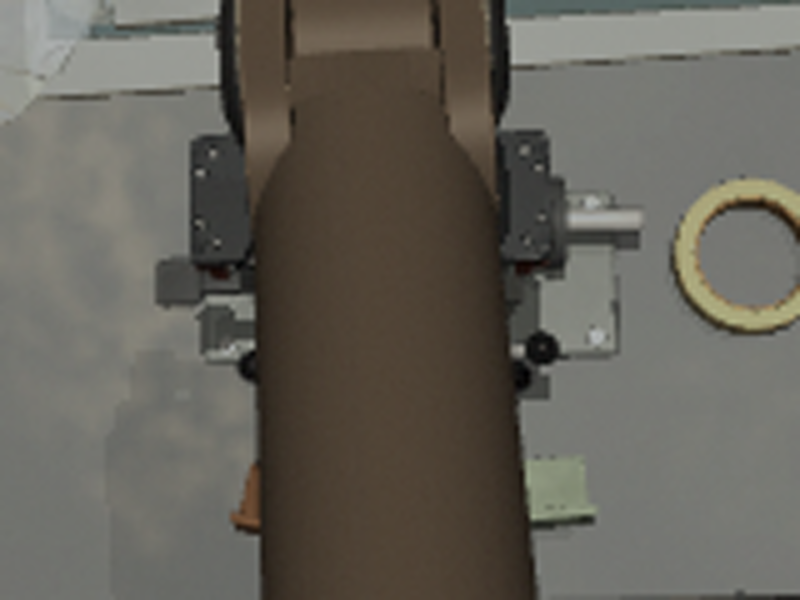

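The tip at (338,180) is right above the lifted head at (333,238). I'll press down, slowing towards the home height (reported z about 0.164).

Emit:
arm_command:
  rows:
    - [[0,0.03,0.3],[0,0,0]]
    - [[0,0.03,0.6],[0,0,0]]
    - [[0,0.03,0.8],[0,0,0]]
    - [[0,0.03,1.0],[0,0,0]]
    - [[0,0.03,1.15],[0,0,0]]
    - [[0,0.03,1.3],[0,0,0]]
    - [[0,0.03,1.45],[0,0,0]]
    - [[0,0.03,1.55],[0,0,0]]

```text
clock: 9.63
eef_pos: [0.5193, 0.009, 0.1716]
eef_rot: [0.003, 1.0, -0.003, 0.001]
contact_force: [-2.5, -18.3, 12.2]
width: 0.004
```

```bash
python3 see2.py 12;python3 go.py .519,.014,.166
```

```text
9.73 [0.5193 0.0101 0.1714] F [ 0.02 -1.37  1.98] w 0.0 turn [-0.048  0.011 -0.07 ]
.519,.014,.166 [0.01  0.13  0.178]
```

View pics/s12.png

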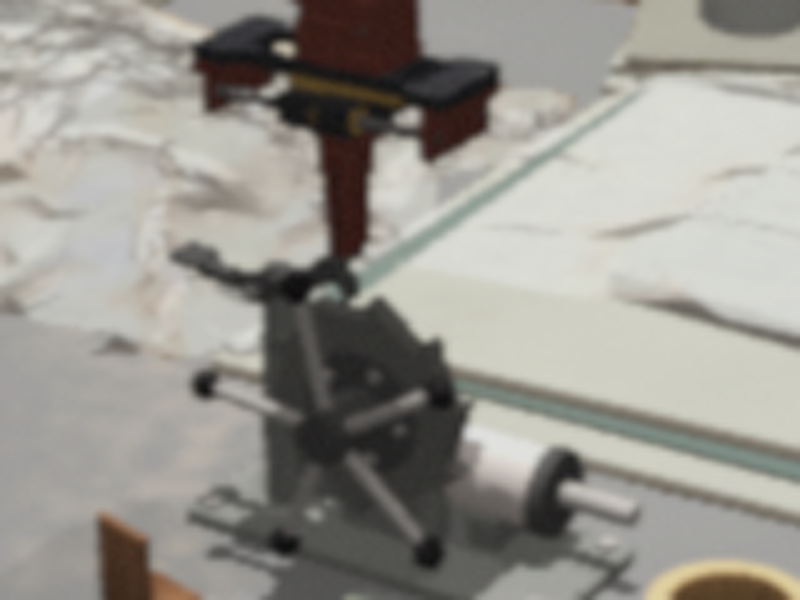

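There was a brief sideways force and the finger slid about 4 mm. The pawl is nearly down, so I'll continue gently.

Emit:
arm_command:
  rows:
    - [[0,0,0.05],[0,0,0]]
    - [[0,0,0.1],[0,0,0]]
    - [[0,0,0.15],[0,0,0]]
    - [[0,0,0.15],[0,0,0]]

```text
clock: 10.07
eef_pos: [0.519, 0.0149, 0.1664]
eef_rot: [0.001, 1.0, 0.0, 0.0]
contact_force: [-0.1, -0.8, 2.1]
width: 0.005
```

```bash
python3 see2.py 13;python3 go.py .519,.014,.166
```

```text
10.17 [0.5189 0.0151 0.1664] F [ 0.08 -0.47  1.31] w 0.008 turn [ 0.003 -0.001 -0.019]
.519,.014,.166 [-0.004 -0.036  0.014]
```

View pics/s13.png

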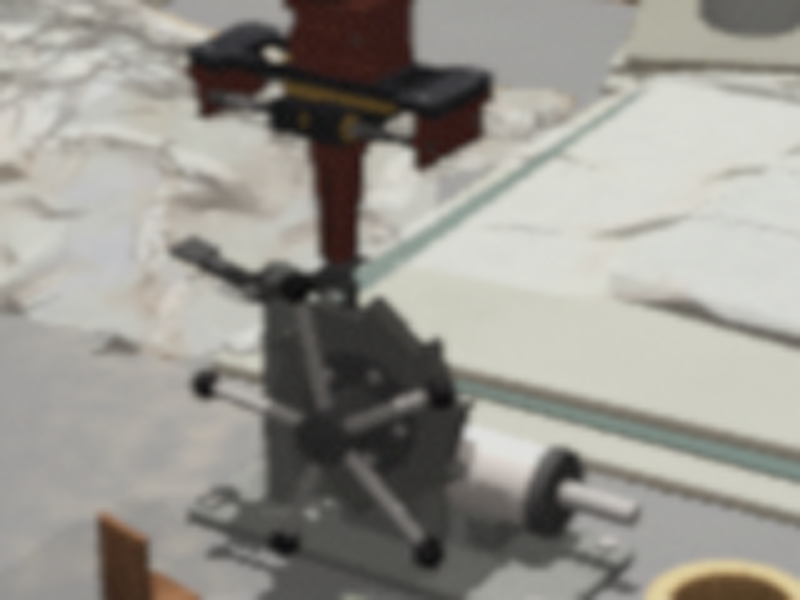

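The tail pad at (195,248) is nearly back to its starting look. I'll press on until the force rises at the stop.

Emit:
arm_command:
  rows:
    - [[0,0,0.05],[0,0,0]]
    - [[0,0,0.1],[0,0,0]]
    - [[0,0,0.1],[0,0,0]]
    - [[0,0,0.1],[0,0,0]]

```text
clock: 10.5
eef_pos: [0.5194, 0.0148, 0.1654]
eef_rot: [0.001, 1.0, 0.0, 0.001]
contact_force: [-5.2, -1.0, 16.9]
width: 0.006
```

```bash
python3 go.py .519,.014,.166
```

```text
10.5 [0.5194 0.0148 0.1654] F [-5.17 -0.95 16.89] w 0.006 turn [ 0.009  0.018 -0.025]
.519,.014,.166 [ 0.012 -0.026 -0.02 ]
```

The force rose to 17 N within 1 mm of travel, so the pawl is seated. I'll retract and check.

Emit:
arm_command:
  rows:
    - [[0,0,-0.1],[0,0,0]]
    - [[0,0,-0.4],[0,0,0]]
    - [[0,0,-1.0],[0,0,0]]
    - [[0,0,-1.9],[0,0,0]]
    - [[0,0,-2.6],[0,0,0]]
    - [[0,0,-3.0],[0,0,0]]
    - [[0,0,-3.0],[0,0,0]]

```text
clock: 11.08
eef_pos: [0.5202, 0.015, 0.2563]
eef_rot: [0.001, 1.0, 0.001, 0.002]
contact_force: [0.2, 1.0, 0.1]
width: 0.002
```

```bash
python3 see2.py 14;python3 go.py
python3 - <<'E'
import cv2
a=cv2.imread("pics/s14.png");b=cv2.imread("pics/s3.png")
k=lambda i:cv2.resize(i[220:345,150:400],(800,400))[:, :400]
f=lambda i:cv2.resize(i[225:320,150:400],(760,289),interpolation=cv2.INTER_CUBIC)
cv2.imwrite("pics/cmp.png",cv2.vconcat([f(b),f(a)]))
E
```

```text
11.18 [0.5187 0.0149 0.2533] F [-0.31  0.59 -0.04] w 0.006 turn [ 0.004  0.    -0.022]
```

View pics/s14.png

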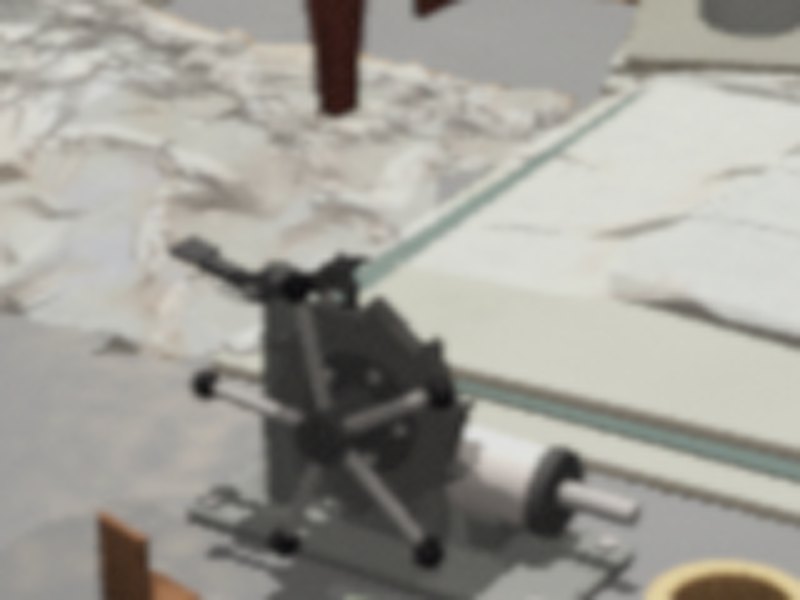

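View pics/cmp.png

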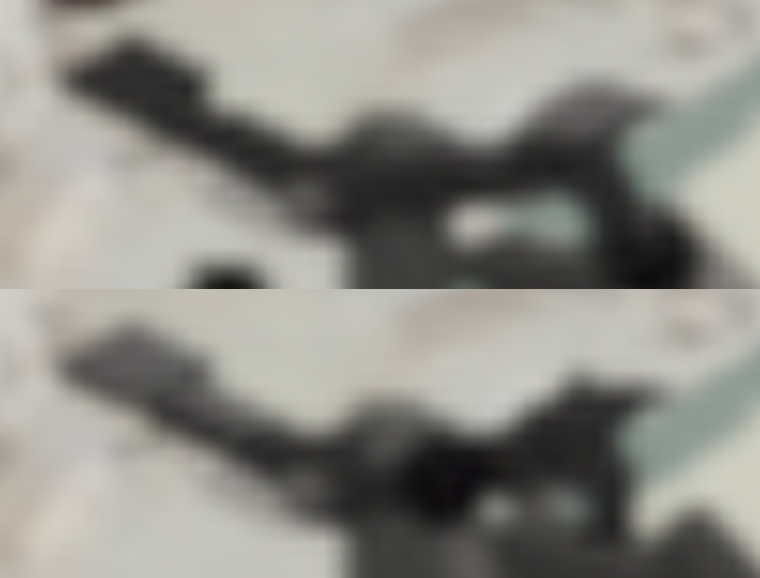

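The pawl looks level with its starting picture: the tail corner is at (65,81) in both, and the head tip at y 96 against 98. I'll move the arm away so there is no shadow and compare with the very first picture.

Emit:
arm_command:
  rows:
    - [[0,0.8,-0.5],[0,0,0]]
    - [[0.5,1.9,-1.0],[0,0,0]]
    - [[1.0,3.0,-1.0],[0,0,0]]
    - [[1.6,4.1,-1.0],[0,0,0]]
    - [[2.2,5.2,-1.0],[0,0,0]]
    - [[2.9,6.2,-1.0],[0,0,0]]
    - [[3.6,7.2,-1.0],[0,0,0]]
    - [[4.3,8.2,-1.0],[0,0,0]]

```text
clock: 11.85
eef_pos: [0.3884, 0.2618, 0.2821]
eef_rot: [0.001, 1.0, -0.001, -0.001]
contact_force: [-0.1, 0.9, -0.4]
width: 0.006
```

Emit:
arm_command:
  rows:
    - [[0.7,0.9,0],[0,0,0]]
    - [[1.4,1.8,0],[0,0,0]]
    - [[2.1,2.7,0],[0,0,0]]
    - [[2.8,3.6,0],[0,0,0]]
    - [[3.5,4.4,0],[0,0,0]]
    - [[3.6,4.6,0],[0,0,0]]
    - [[3.6,4.6,0],[0,0,0]]

```text
clock: 12.43
eef_pos: [0.2804, 0.4004, 0.2819]
eef_rot: [-0.001, 1.0, -0.001, -0.001]
contact_force: [0.8, -0.4, -0.3]
width: 0.009
```

```bash
python3 see2.py 15;python3 go.py
python3 - <<'E'
import cv2
from station import env
n=env.read_camera("scene")["color"][:,:,::-1]; o=cv2.imread("pics/scene0.png"); cv2.imwrite("pics/scene_end.png",n)
t=env.read_camera("top")["color"][:,:,::-1];cv2.imwrite("pics/top_end.png",t)
f=lambda i:cv2.resize(i[186:207,240:290],(760,300),interpolation=cv2.INTER_CUBIC)
cv2.imwrite("pics/cmp2.png",cv2.vconcat([f(o),f(n)]))
for nm,(r0,r1,c0,c1) in dict(tail=(188,200,242,258),tile=(250,275,228,250),tile1=(260,285,278,302),ref=(225,245,300,335)).items():
    T=n[r0:r1,c0:c1]; S=o[r0-4:r1+4,c0-4:c1+4]; m=cv2.matchTemplate(S,T,cv2.TM_CCOEFF_NORMED); _,v,_,p=cv2.minMaxLoc(m)
    x,y=p
    q=lambda a,b,c:(a-c)/(2*(a-2*b+c))
    print(nm,round(v,3),p[0]-4+(q(m[y,x-1],m[y,x],m[y,x+1]) if 0<x<8 else 0),p[1]-4+(q(m[y-1,x],m[y,x],m[y+1,x]) if 0<y<8 else 0))
cv2.imwrite("pics/top_endb.png",cv2.resize(t,(800,600)))
E
```

```text
12.53 [0.2832 0.3981 0.2824] F [-0.51  0.63 -0.34] w 0.005 turn [-0.024 -0.008 -0.03 ]
tail 0.998 -0.08250909 0.04280519
tile 0.999 -0.00988432 0.003770464
tile1 0.968 0.08563093 0.07045611
ref 0.955 0.074093975 -0.083659984
```

View pics/cmp2.png

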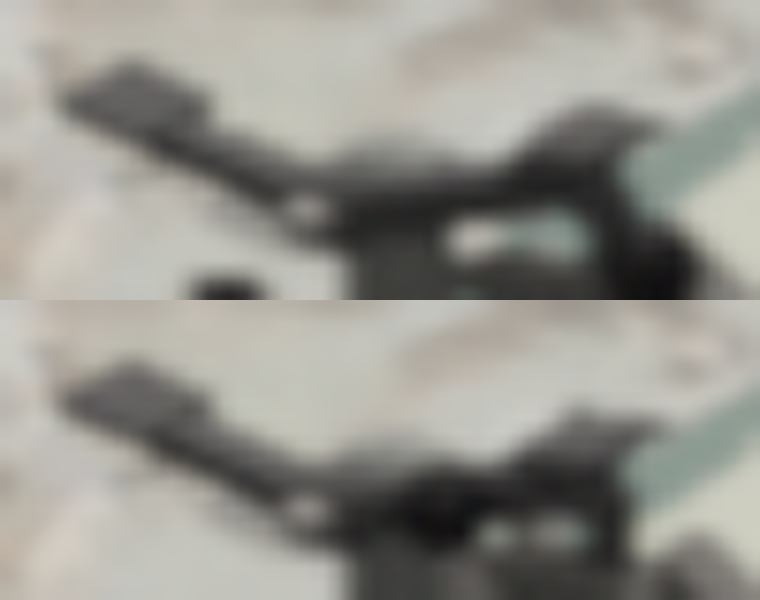

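View pics/top_endb.png

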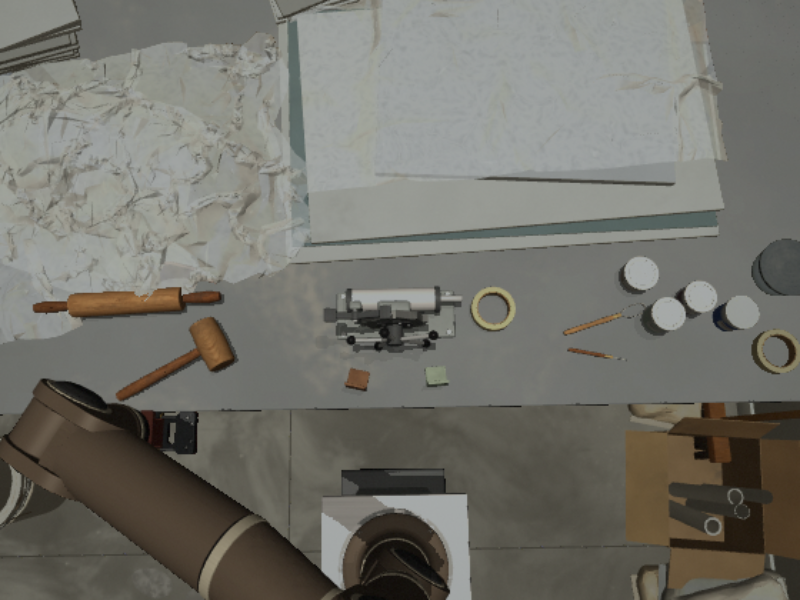

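View pics/s15.png

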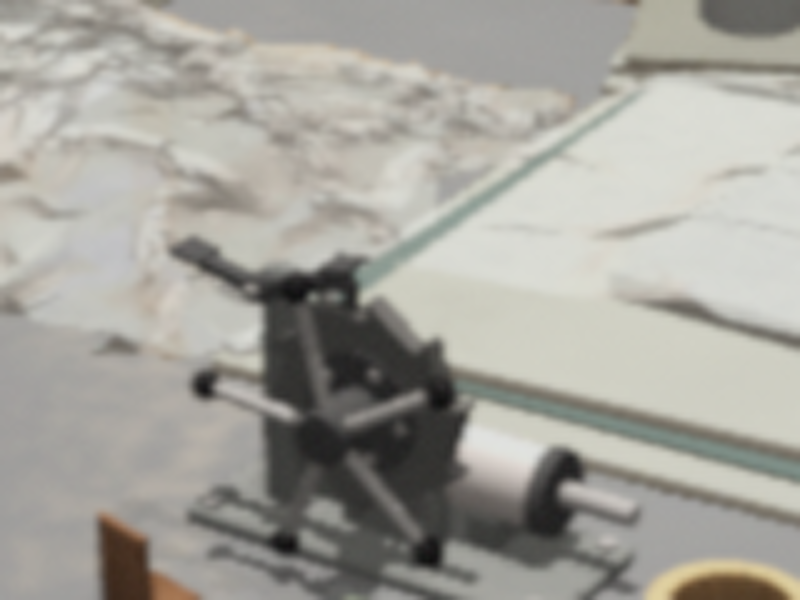

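```bash
python3 wh.py "[(205,384),(438,392),(427,551),(285,541)]"; python3 -c "
from station import env
print(env.sign_off())"
```

```text
[0.54934648] [-0.07  0.22  0.3  -0.07  0.14  0.14 -0.22  0.06]
the job is handed in; nothing more can be done
None
```

The feed is eased by one notch and the job is handed in at about 12.6 s; the hand-in gave no verdict. I pressed the thumb pad until the pawl was lifted about 0.33 rad, judged from the camera. I then pushed the top knob left with the shut fingers and pressed the pawl's head down until the force rose to 17 N at its stop.

**Last checks:**
- **Wheel:** it measured 0.55 rad from the knob positions, inside the 0.45–0.68 range where the pawl goes home best. In the final picture the knobs look unmoved. I re-used the earlier knob readings there, so it is not a fresh measurement.
- **Pawl:** the tail pad lies within 0.1 px (under 0.5 mm) of its starting picture, so the pawl is home. The head's outline looks slightly different from the start; I put this down to the changed background behind it.
- **Bystanders:** the two tiles matched their starting picture to 0.1 px. The tape, mallet and tools look unmoved in the final top view.
- **Robot:** it stands well clear of everything, with no contact force.

**What disagreed:**
- **Height reading:** the reported TCP height was about 34 mm lower than where the fingertips really were, by camera and by contact. I corrected all heights for this.
- **Sideways slip:** while pressing the head, a brief sideways force of about 18 N slid the finger about 4 mm. It recovered at the next step, and the wheel showed no movement from it.

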